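# Roll a conveyor roller into a vee cradle, bring it to the stop and clamp it

### The arm

A 6-joint arm with a two-finger parallel gripper is mounted at the origin on a cart in front of the work surface, level with it; the furniture and walls round the work are solid. World frame = base frame: x ahead of the robot, y to its left, z up, the work surface at z = 0. Lengths are in m, angles in rad, forces in N, time in s.
With the tool pointing down it reaches from about 0.375 to 0.9 m from the base axis. Payload 3.1 kg.
Tool frame: the origin (TCP) lies between the finger pads; the fingertips stand 22 mm ahead of it and the grasp point (between the pads) lies 3 mm ahead of it; z points along the fingers, y is the line along which they close (so a half turn about z gives the same grasp; the last joint's range is limited). The gripper opens to 87 mm and grips with 3 to 60 N. Pads are 19 mm wide; open, the fingers measure 117 mm over their backs; the gripper's body (75 mm by 190 mm) begins 51 mm behind the grasp point.
Start: joints at [0.99, 0.527, 1.433, -0, 1.181, -0.178], TCP at [0.245, 0.575, 0.245] pointing down, gripper open.
Joint ranges: [-3.08, 3.08], [-0.75, 2.2], [0.22, 2.44], [-1.43, 4.57], [0, 2.65], [-2.85, 2.85]. Speed limits (rad/s): [2.79, 2.79, 3.14, 3.14, 3.14, 3.14].

### API

Orientations are given as a unit quaternion [x, y, z, w].
In Python, from rig import robot gives the robot as it stands.
- The arm moves only by the tool move_arm, never from a script. Its argument "series" is text: rows parted by semicolons, each of 6 numbers parted by spaces: the shift along the tool's x, y, z in mm, then the turn, a rotation vector about the tool's x, y, z in degrees. In form: dx dy dz ax ay az; .... A call has 1 to 8 rows; each row is the pose to reach, as a shift and turn from the pose commanded when the call began, along the tool's axes at that moment; what a row does not reach only later rows make up. A row lasts 1/12 s, in which the tool goes at most 41.7 mm and 7.16 degrees, less where a joint would pass 70% of its speed; a pose out of reach is approached as far as the arm can. A call with a gripper value outside its range is refused whole. "jaw" is the opening, from 0 (shut) to 1 (fully open), set as the call begins (left out, the last holds). The fingers move at their own pace and stop on an object; "newtons" is the grip in N (left out, the last holds). Time passes only in rows, so rows that repeat a pose let the fingers close. It gives the time, the measured TCP pose, the force, the opening and the grip force at its end, in the units of the state.
- robot.get_obs(): the state, without advancing time (a new reading comes with each control period).
- robot.camera(name): name is "side" or "top" or "wrist"; returns a dict with "img" (384x512x3 uint8, red, green, blue), "mtx" (3x3 intrinsics, pixels), "distortion" ([k1, k2, p1, p2, k3] as OpenCV has them; the pictures are not rectified), "world_to_cam" (4x4, takes a point from world to camera coordinates). Camera axes: x right, y down, z forward; pixel columns grow to the right and rows downward; lengths in m; the calibration is good to about 2 mm. A picture is of the moment at which its call begins. There is no depth.
- robot.hand_in(): hands the job in; it is judged then, once.
Trained networks look in a picture, given as the dict that the camera call returned (one of the last four; its "shot" number tells which), for a name from the list of things; names that differ only in an ending like _2 or _b are one class to them, and where a whole thing is asked for, a point or a joint stands for the part that bears it (a point fixed in the world has none). Each returns a list of dicts, best first, with "p" (0 to 1); they miss things now and then, are a little off and sometimes report something else, mostly with a low value. They report only what shows in the picture. A call takes as long as a camera call. They do not tell look-alikes from the thing itself.
- robot.search_frame(picture, thing): "xyz" ([x, y, z] in m, in world coordinates, good to about 4 mm: the middle of the surface that is visible of it).
- robot.tip_of(picture, thing): "xyz" ([x, y, z] in m, in world coordinates, good to about 4 mm: a listed point, or the origin of a listed thing).
The state is a dict: "time": time; "q": joint angles; "joint_velocities": joint speeds; "joint_torque": joint torques, N m; "position": TCP position; "tool_rot": TCP orientation; "ft_force": force on the tool from outside, world axes, zero at the start; "moment": the same for the moment, N m; "grip_width": finger opening in m; "grip_force": force on a finger pad.
Only numpy, scipy, OpenCV 4.12 (cv2) and the standard library are available. Lean on these libraries where they do the work, as an engineer would, in place of code of your own. Each camera call takes 0.05 s, during which the arm holds its last target. There are 200 camera calls.

### The job

Get the conveyor roller ready for its bearing change: roll it along the rails, without lifting it off them, into the vee cradle and take your hands off so that it settles. Then slide it along the vee until it bears gently but definitely on the rubber tip of the end stop, and press the toggle clamp's handle right down past its dead centre so that it stays locked on the roller. Force nothing, and leave the other things on the bench where they lie.

Things in the scene. Friction and masses are not known exactly. Their poses are not given: they have to be found in the camera images.
- cradle: Tilted steel vee fixture, bolted down. Origin: on the axis a seated roller takes, midway between the two vee plates, 93 mm above the bench. x runs along the vee to the end stop, leaning 4 degrees (0.07 rad) down; y runs level from the loading rails across the vee to the clamp; z up, square to both. All mm below are in this frame. Base plate: top at z -69, from x -63 to 137.
- vee_entry (a point): Middle of the vee's entry edge, x 0, y -34, z -29. Two equal profile plates, 18 thick, stand at x -40 and +40; each has a rail and a 90 degree vee with its bottom at y 0, z -63; the far cheek rises to z -15 at y 48. A roller on the rails has its centre at z +16; once the centre passes this edge it tips in by itself and comes to rest with its centre at y 0, z 0.
- rail_lip (a point): Middle between the tops of the two lips at the outer ends of the rails, x 0, y -136, z -15. The rail tops are level in y, at z -29, from the vee's entry edge out to y -131, where the lips (14 high, 11 thick, to y -142) begin.
- roller_center (a point): Centre of the conveyor roller: bright steel tube with flat closed black end caps, 89 mm across (too thick to grasp), 140 long (ends 70 from this point), 0.3 to 0.6 kg. This point's x axis is the roller's axis. It starts lying free on both rails, parallel to the cradle's x, centre at x -35 to -19, y -95 to -71. Sliding it along the vee takes 2 to 11 N, differing from run to run.
- end_stop: Post of the adjustable end stop, x 104 to 124; its frame is the cradle's. A threaded rod along the cradle's x axis (y 0, z 0) points at the roller and ends in a rubber tip, 21 across. How far it is screwed out differs each time and is not reported: tip face anywhere from x 64 to 92, so a roller just touching has its centre at x -6 to 22. The rubber gives 1 mm per 2.5 N; over 12 N shifts the setting.
- clamp_handle (a joint): Angle of the toggle clamp's handle: 0 open (at the start), grows as it is pressed down; dead centre 0.87, locked on its stop 0.94 rad. Light at first; takes about 0.6 N m (7 N at the grip point) just before dead centre, then snaps down. It stays where it is left. As it closes, the arm swings down and a sprung rubber pad presses on the roller.
- handle_pin (a point): The pin the handle turns on, along the cradle's x axis at x 0, y 112.5, z 72. The handle points to +y, away from the roller: 1.06 rad above the cradle's y axis when open, 0.12 rad when locked. Its pushing side is the one facing the raised arm. The clamp's post and body fill x -30 to 30, y 60 to 135, up to z 80.
- handle_grip (a point): Point on the axis of the handle's black plastic grip, 80 mm from the handle's pin. The grip is round, 19 mm thick, and ends 110 mm from the pin.
- clamp_arm: The clamp's steel arm; origin at its pin, along the cradle's x axis at x 0, y 72, z 60. Open, it stands upright with its pad end at about y 25 to 85, up to z 150, clear of the roller's path; closed, its black rubber pad, 72 mm from the pin, bears on the middle of the roller's top (x 0, y 0).
- spanner_17: Bystander: steel combination spanner, 200 mm, lying on the bench.
- vernier_caliper: Bystander: steel caliper, 230 mm, lying on the bench.
- tape_measure: Bystander: yellow tape measure, 83 mm.
- oil_bottle: Bystander: small red oil bottle with a yellow nozzle, 158 mm tall, standing.
- screwdriver_red: Bystander: screwdriver, 196 mm, lying.
- mug: Bystander: mug, 94 mm tall, standing.
- tape_green: Bystander: small roll of tape, 60 mm across, lying.
Things that resemble listed ones, but are neither listed nor needed, are in the scene too. Leave any brown look-alike of the part that bears roller_center alone.

How it is judged:
On the way, in this order (a step that is already met when the one before it is completed fails the run):
1. the roller lies in the vee by itself: settled, not touched, clamp still open (y of roller_center in the frame of cradle between -0.003 and 0.003 m and z of roller_center in the frame of cradle between -0.003 and 0.003 m and linear speed of roller below 0.02 m/s and contact force between roller and the fingers below 0.1 N and value of joint clamp_handle below 0.3 rad), for 0.3 s.
2. the roller is slid home: it bears on the end stop with at least 2 N (y of roller_center in the frame of cradle between -0.003 and 0.003 m and z of roller_center in the frame of cradle between -0.003 and 0.003 m and contact force between roller and end_stop above 2 N and value of joint clamp_handle below 0.3 rad), for 0.15 s.
3. the clamp is pressed past its dead centre on to its stop and bears on the roller (value of joint clamp_handle above 0.91 rad and contact force between roller and clamp_arm above 6 N), for 0.2 s.
At the end, for the whole second after the job is handed in: the roller rests in the vee (its centre within 3 mm of the cradle's axis in y and z, parallel within 0.03 rad), still touches the end stop (more than 0.1 N), and the clamp is locked (handle beyond 0.91 rad) with its pad pressing on the roller by more than 6 N (all of step 3 and y of roller_center in the frame of cradle between -0.003 and 0.003 m and z of roller_center in the frame of cradle between -0.003 and 0.003 m and angle between the x axis of roller_center and the x axis of cradle, either way round below 0.03 rad and contact force between roller and end_stop above 0.1 N and linear speed of roller below 0.02 m/s).
It fails at once if the roller is pressed on the end stop with more than 12 N (contact force between roller and end_stop above 12 N).
It fails at once if the roller is lifted off the rails or the vee (its centre rises more than 12 mm above its height on the rails) (z of roller_center in the frame of cradle above 0.028 m).
It fails at once if any part of the fixture, its clamp or its stop is pressed by the fingers with more than 40 N (contact force between cradle and the fingers above 40 N).
It fails at once if a bystander is moved by more than 25 mm (distance of any of spanner_17, vernier_caliper, tape_measure, oil_bottle, screwdriver_red, mug, tape_green from where it was at the start of the episode above 0.025 m).
It also fails if it takes over 72 s, if anything falls off the work surface, if the arm or the gripper's body presses on something with over 40 N, if the wrist force passes 120 N, or if a joint passes its speed limit or range.

## Working session

There is one attempt and no reset: what is moved stays moved. The work goes in short steps, Python scripts to look and compute and a tool call to move; the robot and the scene stay as the last step left them, time stands still between calls to the robot, and variables do not carry over. Pictures are saved under pics/ and viewed, at most 10 in all, crops included, and the job is handed in when it is done.

Besides the shell and the picture viewer there is one more tool, called after "Call:" by a JSON object that holds its "fn" and its "kwargs". move_arm: Moves the arm, as the interface text tells. Its arguments: {"type":"object","properties":{"series":{"type":"string"},"jaw":{"type":"number"},"newtons":{"type":"number"}},"required":["series"]}

```bash
mkdir -p pics; cat > h.py <<'E'
import numpy as np, cv2
from rig import robot
from scipy.spatial.transform import Rotation as R
def save(c,n): cv2.imwrite('pics/'+n+'.png',c['img'][:,:,::-1])
def proj(c,P):
    M=c['world_to_cam'];r,_=cv2.Rodrigues(M[:3,:3])
    return cv2.projectPoints(np.array(P,float).reshape(-1,3),r,M[:3,3],np.array(c['mtx']),np.array(c['distortion']))[0].reshape(-1,2)
E
python3 - <<'E'
from h import *
ims=[]
for n in ['top','side']:
    c=robot.camera(n);save(c,n+'0');ims.append(c['img'])
    for t in ['cradle','vee_entry','rail_lip','roller_center','handle_pin','handle_grip','clamp_arm','end_stop']:
        print(n,t,[(np.round(d['xyz'],4).tolist(),round(d['p'],2),np.round(proj(c,d['xyz'])[0]).tolist()) for d in robot.tip_of(c,t)[:3]])
    print([(np.round(d['xyz'],4).tolist(),round(d['p'],2)) for d in robot.search_frame(c,'roller_center')[:3]])
E
```

```text
top cradle [([0.543, -0.0962, 0.093], 0.97, [283.0, 192.0])]
top vee_entry [([0.5448, -0.129, 0.0606], 0.56, [292.0, 192.0])]
top rail_lip [([0.5544, -0.2331, 0.0766], 0.67, [321.0, 189.0])]
top roller_center [([0.557, 0.4994, -0.0007], 0.7, [128.0, 189.0]), ([0.5341, 0.2103, 0.0395], 0.61, [201.0, 195.0]), ([0.5319, -0.1727, 0.1087], 0.57, [305.0, 194.0])]
top handle_pin [([0.5406, 0.0192, 0.1682], 0.9, [251.0, 190.0])]
top handle_grip [([0.5431, 0.0576, 0.235], 0.48, [238.0, 186.0])]
top clamp_arm [([0.542, -0.0209, 0.1555], 0.64, [262.0, 190.0]), ([0.63, -0.4151, 0.0044], 0.26, [365.0, 173.0])]
top end_stop []
[([0.5298, 0.2018, 0.0816], 0.76), ([0.5277, -0.1721, 0.1443], 0.74)]
side cradle [([0.5466, -0.0944, 0.0956], 0.58, [270.0, 211.0])]
side vee_entry [([0.5481, -0.1238, 0.0628], 0.65, [275.0, 220.0])]
side rail_lip [([0.5546, -0.2333, 0.0801], 0.65, [296.0, 236.0])]
side roller_center [([0.531, -0.1733, 0.1082], 0.97, [281.0, 225.0]), ([0.5371, 0.2093, 0.0433], 0.94, [221.0, 172.0])]
side handle_pin []
side handle_grip [([0.5416, 0.056, 0.2333], 0.72, [245.0, 167.0]), ([0.5392, 0.0187, 0.1664], 0.59, [251.0, 183.0]), ([0.5924, -0.5192, -0.0014], 0.3, [353.0, 292.0])]
side clamp_arm [([0.5442, -0.0219, 0.1547], 0.4, [258.0, 191.0]), ([0.6321, -0.4185, -0.0013], 0.29, [341.0, 266.0]), ([0.5468, -0.1253, 0.0616], 0.26, [275.0, 220.0])]
side end_stop [([0.549, -0.0956, 0.0908], 0.57, [271.0, 211.0])]
[([0.5273, 0.1903, 0.0743], 0.84), ([0.5179, -0.1868, 0.1444], 0.78), ([0.5528, -0.0478, 0.0328], 0.45)]
```

View pics/top0.png

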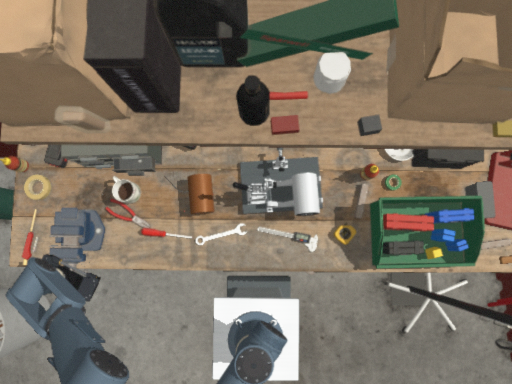

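View pics/side0.png

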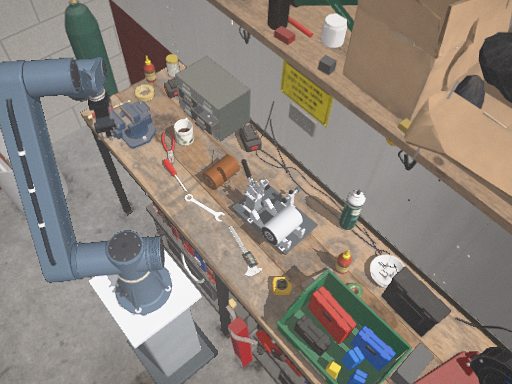

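The candidates for the roller are a brown one at top px (201,195) and a bright steel one at (305,194), which lies on the fixture's rails. The steel one fits the description. I'll fit the cradle pose and confirm this in one crop.

```bash
cat >> h.py <<'E'
from scipy.optimize import least_squares
PT={'cradle':(0,0,0),'vee_entry':(0,-34,-29),'rail_lip':(0,-136,-15),'handle_pin':(0,112.5,72),'clamp_arm':(0,72,60),'handle_grip':(0,112.5+80*np.cos(1.06),72+80*np.sin(1.06))}
def frame(o,yaw): return np.array(o),R.from_euler('ZY',[yaw,0.07]).as_matrix()
def fit(obs):
    A=np.array([PT[k] for k,_ in obs])/1e3;B=np.array([v for _,v in obs])
    f=lambda p:((frame([p[0],p[1],.093],p[2])[1]@A.T).T+[p[0],p[1],.093]-B).ravel()*1e3
    s=least_squares(f,[.545,-.095,.06],loss='soft_l1',f_scale=4);return s.x,s.fun.reshape(-1,3)
E
python3 - <<'E'
from h import *
obs=[]
cs={}
for n in ['top','side']:
    c=cs[n]=robot.camera(n)
    for t in PT:
        for d in robot.tip_of(c,t)[:1]:
            if d['p']>.35: obs.append((t,d['xyz']))
p,r=fit(obs);print(p)
for o,e in zip(obs,r):print(o[0],e.round(1))
o,M=frame([p[0],p[1],.093],p[2])
for n in cs:
    for d in robot.tip_of(cs[n],'roller_center'): print(n,d['p'],((np.array(d['xyz'])-o)@M*1e3).round(1))
c=cs['side'];u=proj(c,[ (o+M@np.array(v)/1e3) for v in [(0,0,0),(80,0,0),(0,-34,-29),(-40,-136,-15),(40,-136,-15)]])
im=c['img'][:,:,::-1].copy()
for q in u: cv2.circle(im,tuple(int(round(x)) for x in q),1,(0,0,255),-1)
cv2.imwrite('pics/crop.png',cv2.resize(im[130:280,180:340],None,fx=4.8,fy=4,interpolation=2)[:600,:800])
s=robot.get_obs();print(s['time'],s['position'],s['tool_rot'],s['ft_force'],s['grip_width'])
E
```

```text
[ 0.54602918 -0.09451286  0.07870833]
cradle [ 4.2  1.3 -0.7]
vee_entry [ 1.9 -0.3  4.5]
rail_lip [-1.   1.9  3.7]
handle_pin [-1.4 -0.4 -6.6]
clamp_arm [-2.4 -1.4 -2.3]
handle_grip [-0.9 -1.3 -2.2]
cradle [ 1.   0.6 -5.4]
vee_entry [ 0.8 -2.6  2.5]
rail_lip [-2.5  5.3 -4.6]
handle_pin [ 3.1 -2.1  1.3]
clamp_arm [-1.1 -1.6  1.8]
handle_grip [-0.3  2.2 -3.3]
top 0.9 [-22.9 -76.6  15. ]
top 0.8 [ 15.5 306.6 -45.9]
top 0.63 [-156.9 -227.2 -108.3]
side 0.8 [ 17.6 303.  -48.4]
side 0.59 [-24.7 -74.4  12.8]
side 0.16 [ -3.2 151.1 142.3]
1.8 [0.24493932 0.57496897 0.24454147] [ 2.00024313e-01  9.79790934e-01 -2.45143843e-05  7.83105672e-06] [ 0.94166253 -0.20360017  0.3684843 ] 0.08727452516022569
```

View pics/crop.png

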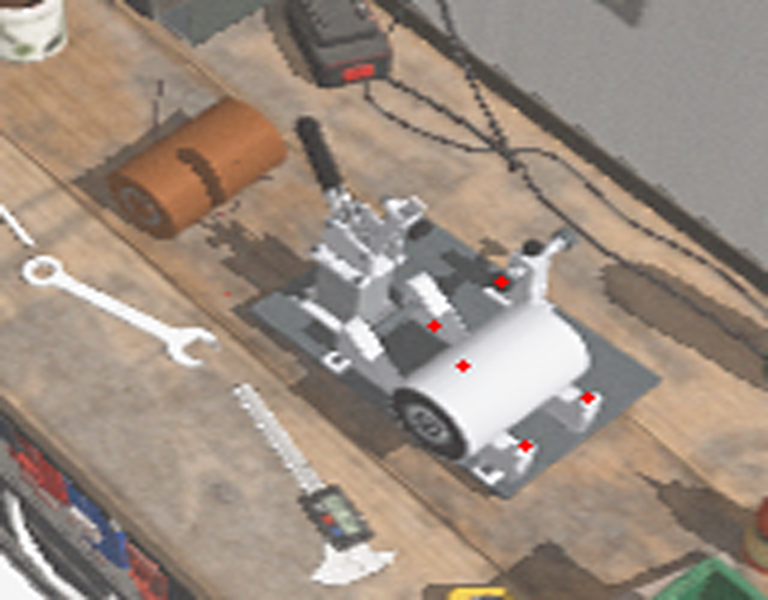

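The crop confirms it: the bright steel roller at crop (490,375) lies on the rails and the lip points land on the lips. The brown one at (195,165) is the look-alike. Next I'll work out the approach.

```bash
cat >> h.py <<'E'
O,M=frame([.5460,-.0945,.093],.0787)
def tool(kind='A',tilt=0):
    # A: tool x=cradle y, tool y=cradle x. B: tool y=-cradle y..., tool x=cradle x, tilted so tool z leans to +x
    B=np.array([[0,1,0],[1,0,0],[0,0,-1]]).T if kind=='A' else np.array([[1,0,0],[0,-1,0],[0,0,-1]]).T
    if kind=='A2': pass
    return M@R.from_rotvec([0,-np.deg2rad(tilt),0]).as_matrix()@B
def go(xyz,Rt=None):
    s=robot.get_obs();R0=R.from_quat(s['tool_rot']).as_matrix()
    d=R0.T@(O+M@np.array(xyz)/1e3-s['position'])*1e3
    Rt=R0 if Rt is None else Rt
    print('shift',d.round(1),'rot',np.rad2deg(R.from_matrix(R0.T@Rt).as_rotvec()).round(1),'rows',round(np.linalg.norm(d)/41.7,1))
def st():
    s=robot.get_obs();print('t',round(s['time'],2),'tcp',((s['position']-O)@M*1e3).round(1),'F',(s['ft_force']@M).round(2),'w',s['grip_width'],'q',np.round(s['q'],2))
E
python3 - <<'E'
from h import *
go((-24,-190,200),tool('A'));st()
E
```

```text
shift [-618.5 -670.9  -49.6] rot [ 3.6  2.2 62.4] rows 21.9
t 1.8 tcp [-257.5  691.1  133.9] F [ 0.89 -0.28  0.43] w 0.08727452516022569 q [ 0.99  0.53  1.43 -0.    1.18 -0.18]
```

Call:
{"fn": "move_arm", "kwargs": {"series": "-60 -60 -50 0 0 0;-618 -671 -50 3.6 2.2 62.4;-618 -671 -50 3.6 2.2 62.4;-618 -671 -50 3.6 2.2 62.4;-618 -671 -50 3.6 2.2 62.4;-618 -671 -50 3.6 2.2 62.4;-618 -671 -50 3.6 2.2 62.4;-618 -671 -50 3.6 2.2 62.4", "jaw": 1}}

```text
time: 2.47
position: [0.3558, 0.2651, 0.2757]
tool_rot: [0.598, 0.801, -0.021, -0.019]
ft_force: [1.0, -0.2, 0.2]
grip_width: 0.0871
grip_force: 0.0
```

```bash
python3 -c "
from h import *
go((-24,-190,200),tool('A'));st()"
```

```text
shift [-582.5   29.1  -23.9] rot [ 0.7  0.4 12. ] rows 14.0
t 2.47 tcp [-173.7  373.5  170.9] F [ 0.95 -0.31  0.3 ] w 0.08711405195890452 q [0.38 0.26 1.8  0.01 1.14 0.09]
```

Call:
{"fn": "move_arm", "kwargs": {"series": "-582 29 -24 .7 .4 12;-582 29 -24 .7 .4 12;-582 29 -24 .7 .4 12;-582 29 -24 .7 .4 12;-582 29 -24 .7 .4 12;-582 29 -24 .7 .4 12;-582 29 -24 .7 .4 12;-582 29 -24 .7 .4 12"}}

```text
time: 3.13
position: [0.469, -0.0487, 0.2863]
tool_rot: [0.676, 0.736, -0.025, -0.023]
ft_force: [0.4, -0.0, 0.3]
grip_width: 0.0873
grip_force: 0.0
```

```bash
python3 -c "
from h import *
go((-24,-165,180),tool('A'));st()"
```

```text
shift [-217.1   61.2    7.9] rot [0.1 0.  0.3] rows 5.4
t 3.13 tcp [-86.5  51.7 187.7] F [ 0.33 -0.07  0.37] w 0.08725076572031927 q [-0.32  0.29  1.71 -0.03  1.2  -0.4 ]
```

Call:
{"fn": "move_arm", "kwargs": {"series": "-230 61 8 0 0 0;-230 61 8 0 0 0;-230 61 8 0 0 0;-230 61 8 0 0 0;-230 61 8 0 0 0;-230 61 8 0 0 0;-230 61 8 0 0 0;-230 61 8 0 0 0"}}

```text
time: 3.8
position: [0.5483, -0.2721, 0.273]
tool_rot: [0.677, 0.735, -0.026, -0.024]
ft_force: [-1.1, 0.3, -0.1]
grip_width: 0.0869
grip_force: 0.0
```

```bash
python3 - <<'E'
from h import *
c=robot.camera('wrist');save(c,'w1')
for t in ['cradle','vee_entry','rail_lip','roller_center','handle_pin','clamp_arm','handle_grip']:
    for d in robot.tip_of(c,t)[:2]: print(t,round(d['p'],2),((np.array(d['xyz'])-O)@M*1e3).round(1),proj(c,d['xyz'])[0].round())
go((-24,-165,22),tool('A'));st()
E
```

```text
cradle 0.97 [2.6 4.7 3.2] [282.  -2.]
vee_entry 0.88 [ -6.2 -36.6 -29.1] [270.  49.]
rail_lip 0.88 [   3.5 -135.2  -17.2] [278. 139.]
shift [9.700e+00 1.000e-01 1.579e+02] rot [0.  0.  0.4] rows 3.8
t 4.2 tcp [ -24.1 -174.6  179.9] F [0.31 0.59 0.27] w 0.08699449301841665 q [-0.62  0.5   1.39 -0.05  1.3  -0.69]
```

View pics/w1.png

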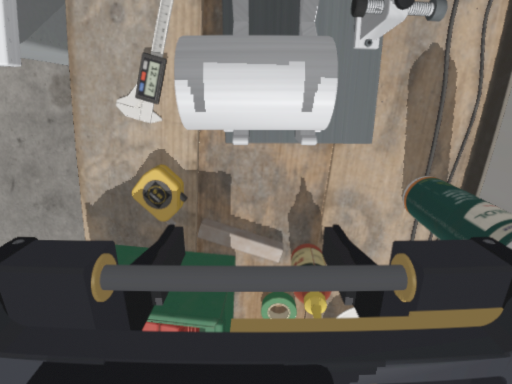

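The wrist view shows the steel roller at (255,85) on the rails. The lips at (240,140) and (305,138) agree with the fit, and the bottle and tape at (305,270) and (278,310) are well outside the path. Descending.

Call:
{"fn": "move_arm", "kwargs": {"series": "5 0 40 0 0 0;5 0 80 0 0 0;5 0 115 0 0 0;5 0 145 0 0 0;5 0 158 0 0 0;5 0 158 0 0 0;5 0 158 0 0 0"}}

```text
time: 4.78
position: [0.5369, -0.2661, 0.1158]
tool_rot: [0.676, 0.736, -0.026, -0.024]
ft_force: [0.2, 0.0, 0.8]
grip_width: 0.0871
grip_force: 0.0
```

```bash
python3 - <<'E'
from h import *
st()
for n in ['top','side']:
    c=robot.camera(n)
    for d in robot.tip_of(c,'roller_center')[:3]: print(n,round(d['p'],2),((np.array(d['xyz'])-O)@M*1e3).round(1))
E
```

```text
t 4.78 tcp [ -24.1 -170.3   21.1] F [0.12 0.01 0.79] w 0.08714648289092106 q [-0.62  0.68  1.56 -0.06  0.96 -0.68]
top 0.94 [ 16.4 304.4 -49.7]
top 0.67 [-23.1 -78.5  11.5]
side 0.94 [-22.1 -78.3  16.6]
side 0.76 [ 17.7 303.6 -49.2]
side 0.52 [ -1.3 -30.4 -31.9]
```

Call:
{"fn": "move_arm", "kwargs": {"series": "12 0 0 0 0 0;24 0 0 0 0 0;32 0 0 0 0 0;37 0 0 0 0 0;41 0 0 0 0 0;45 0 0 0 0 0;49 0 0 0 0 0;53 0 0 0 0 0"}}

```text
time: 5.65
position: [0.5325, -0.2135, 0.1161]
tool_rot: [0.676, 0.736, -0.026, -0.024]
ft_force: [-0.7, -1.0, 0.9]
grip_width: 0.087
grip_force: 0.1
```

```bash
python3 - <<'E'
from h import *
st()
for n in ['top','side']:
    c=robot.camera(n)
    for d in robot.tip_of(c,'roller_center')[:3]: print(n,round(d['p'],2),((np.array(d['xyz'])-O)@M*1e3).round(1))
st()
E
```

```text
t 5.65 tcp [ -24.4 -117.5   21.4] F [-0.81 -0.91  0.88] w 0.08700889495598288 q [-0.56  0.65  1.63 -0.05  0.92 -0.61]
top 0.76 [ 16.9 302.7 -49.9]
top 0.61 [  2.1 114.5  73.8]
top 0.52 [-21.5 -62.8  14.4]
side 0.75 [ 17.  303.6 -48.6]
side 0.67 [-20.3 -58.1  17.1]
t 5.85 tcp [ -24.5 -117.7   21.3] F [ 0.43 -0.2   0.63] w 0.08702839189413455 q [-0.56  0.66  1.63 -0.05  0.92 -0.61]
```

Call:
{"fn": "move_arm", "kwargs": {"series": "4 0 0 0 0 0;8 0 0 0 0 0;12 0 0 0 0 0;16 0 0 0 0 0;20 0 0 0 0 0;24 0 0 0 0 0;27 0 0 0 0 0;30 0 0 0 0 0"}}

```text
time: 6.52
position: [0.5297, -0.1832, 0.116]
tool_rot: [0.676, 0.736, -0.026, -0.024]
ft_force: [0.5, -0.2, -0.7]
grip_width: 0.087
grip_force: 0.0
```

```bash
python3 - <<'E'
from h import *
st()
for n in ['top','side']:
    c=robot.camera(n)
    for d in robot.tip_of(c,'roller_center')[:3]: print(n,round(d['p'],2),((np.array(d['xyz'])-O)@M*1e3).round(1))
st()
E
```

```text
t 6.52 tcp [-24.7 -87.2  21.3] F [ 0.49 -0.25 -0.63] w 0.08701022024754682 q [-0.51  0.64  1.66 -0.05  0.9  -0.57]
top 0.8 [ 17.8 304.1 -49.2]
top 0.51 [-23.5 -29.8  13.8]
side 0.97 [-22.7 -16.5  10.8]
side 0.6 [ 20.2 305.6 -47.7]
t 6.72 tcp [-24.6 -87.7  21.4] F [-0.53 -0.7  -0.35] w 0.08697797895301525 q [-0.51  0.64  1.66 -0.05  0.9  -0.57]
```

Call:
{"fn": "move_arm", "kwargs": {"series": "-10 0 0 0 0 0;-30 0 0 0 0 0;-30 0 0 0 0 0;-30 0 0 0 0 0;-30 0 0 0 0 0;-30 0 0 0 0 0"}}

```text
time: 7.22
position: [0.532, -0.2132, 0.1159]
tool_rot: [0.676, 0.736, -0.026, -0.024]
ft_force: [0.1, 0.2, -0.3]
grip_width: 0.0868
grip_force: 0.0
```

```bash
python3 - <<'E'
from h import *
for n in ['top','side']:
    c=robot.camera(n)
    for d in robot.tip_of(c,'roller_center')[:3]: print(n,round(d['p'],2),((np.array(d['xyz'])-O)@M*1e3).round(1))
save(c,'s2')
st()
go((-24,-120,190),tool('A'));go((-150,0,150),tool('B',30))
E
```

```text
top 0.93 [-18.6  -0.3  -1.1]
top 0.89 [ 19.2 303.5 -47.1]
side 0.86 [-24.7  -0.3   1.5]
side 0.6 [ 18.4 305.3 -48.5]
side 0.25 [ -0.4 151.7 141.5]
t 7.42 tcp [ -24.5 -117.2   21.4] F [ 0.3  -0.3   0.39] w 0.0867352708012957 q [-0.55  0.65  1.63 -0.05  0.92 -0.61]
shift [  -2.8    0.5 -168.6] rot [-0.   0.   0.4] rows 4.0
shift [ 118.1 -124.7 -128.6] rot [-23.6  23.5  88.1] rows 5.1
```

Roller is settled in the vee at x≈-22. Next I raise the arm, shut the jaws and go behind its near end.

Call:
{"fn": "move_arm", "kwargs": {"series": "0 0 -40 0 0 0;0 0 -80 0 0 0;0 0 -120 0 0 0;0 0 -150 0 0 0;20 -25 -150 -4 4 15;40 -50 -150 -8 8 30;60 -75 -150 -12 12 44;80 -90 -150 -15 15 55", "jaw": 0, "newtons": 20}}

```text
time: 8.08
position: [0.4443, -0.1392, 0.2722]
tool_rot: [0.83, 0.555, 0.059, -0.021]
ft_force: [0.1, 0.9, -0.1]
grip_width: 0.0417
grip_force: 0.0
```

```bash
python3 - <<'E'
from h import *
st()
go((-150,0,120),tool('B',30))
E
```

```text
t 8.08 tcp [-117.2  -36.6  171.4] F [ 0.14  0.9  -0.14] w 0.04173628540092004 q [-0.62  0.26  1.81  0.14  1.07 -0.3 ]
shift [ 10.2 -50.4  49.1] rot [-16.4  16.2  61. ] rows 1.7
```

Call:
{"fn": "move_arm", "kwargs": {"series": "10 -50 0 -16.4 16.2 61;10 -50 0 -16.4 16.2 61;10 -50 0 -16.4 16.2 61;10 -50 0 -16.4 16.2 61;10 -50 0 -16.4 16.2 61;10 -50 20 -16.4 16.2 61;10 -50 35 -16.4 16.2 61;10 -50 49 -16.4 16.2 61"}}

```text
time: 8.75
position: [0.4074, -0.1079, 0.223]
tool_rot: [0.972, 0.105, 0.208, -0.01]
ft_force: [0.4, 0.1, -0.8]
grip_width: 0.0008
grip_force: 0.0
```

```bash
python3 - <<'E'
from h import *
st()
go((-150,0,20),tool('B',30));go((-130,0,20),tool('B',30))
E
```

```text
t 8.75 tcp [-148.    -2.4  119.9] F [ 0.46  0.08 -0.76] w 0.0008279457602882805 q [-0.76  0.21  2.2   0.65  0.56  0.07]
shift [-48.4  -6.   87.3] rot [-1.9  1.9  7.4] rows 2.4
shift [-30.9  -3.5  96.7] rot [-1.9  1.9  7.4] rows 2.4
```

Call:
{"fn": "move_arm", "kwargs": {"series": "-10 -2 20 -1.9 1.9 7.4;-21 -3 40 -1.9 1.9 7.4;-32 -4 60 -1.9 1.9 7.4;-42 -5 75 -1.9 1.9 7.4;-48 -6 87 -1.9 1.9 7.4;-48 -6 87 -1.9 1.9 7.4;-48 -6 87 -1.9 1.9 7.4"}}

```text
time: 9.33
position: [0.3977, -0.1058, 0.1223]
tool_rot: [0.974, 0.041, 0.223, -0.011]
ft_force: [0.8, 0.6, -0.4]
grip_width: 0.0004
grip_force: 0.0
```

```bash
python3 - <<'E'
from h import *
st()
c=robot.camera('side');save(c,'s3')
for d in robot.tip_of(c,'roller_center')[:3]: print(round(d['p'],2),((np.array(d['xyz'])-O)@M*1e3).round(1))
im=c['img'][130:280,180:340,::-1];cv2.imwrite('pics/s3c.png',cv2.resize(im,None,fx=4.5,fy=4,interpolation=2))
go((-120,0,20),tool('B',30))
E
```

```text
t 9.33 tcp [-150.4    0.4   18.8] F [ 0.85  0.52 -0.36] w 0.00035039311416098297 q [-0.78  0.52  2.37  1.71  0.34 -0.96]
0.89 [-20.8  -0.3   0.2]
0.76 [ 20.6 305.6 -47.8]
shift [25.7  0.6 15. ] rot [-0.3  0.1  0.3] rows 0.7
```

View pics/s3c.png

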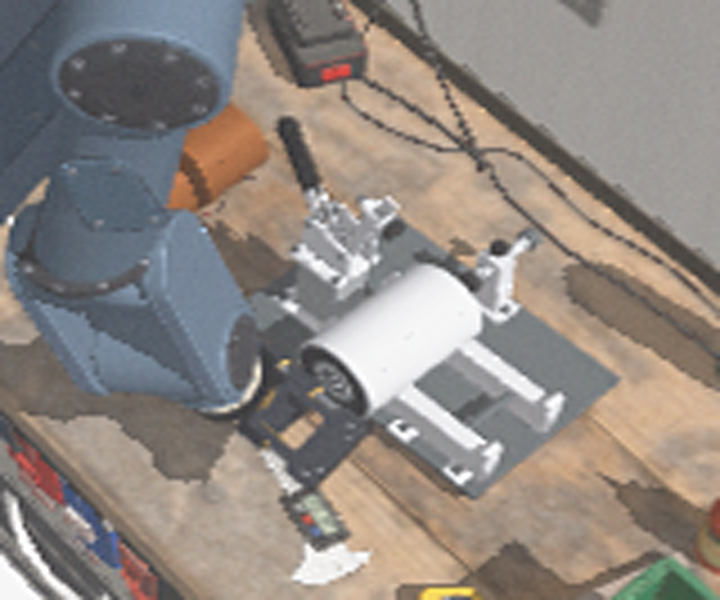

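The crop shows the roller seated in the vee, end cap at (335,375), with the tool behind it. The end stop's rod points at its far end. Now approaching.

Call:
{"fn": "move_arm", "kwargs": {"series": "8.7 0 5 0 0 0;17.3 0 10 0 0 0;24 0 14 0 0 0;27.7 0 16 0 0 0;29.4 0 17 0 0 0;31.2 0 18 0 0 0;32.9 0 19 0 0 0;34.6 0 20 0 0 0"}}

```text
time: 10.1
position: [0.4363, -0.1026, 0.1212]
tool_rot: [0.974, 0.041, 0.223, -0.009]
ft_force: [-12.6, -2.6, 11.3]
grip_width: 0.0
grip_force: 6.6
```

```bash
python3 - <<'E'
from h import *
for i in range(4):
    robot.camera('side');st()
E
```

```text
t 10.15 tcp [-111.8    0.6   20.4] F [-10.02  -2.36   6.54] w 0.00037016463491206653 q [-0.68  0.52  2.28  1.57  0.31 -0.71]
t 10.2 tcp [-111.8    0.5   20.4] F [-7.11 -1.78  7.33] w 0.00035575316085217353 q [-0.68  0.52  2.28  1.57  0.31 -0.71]
t 10.25 tcp [-111.9    0.6   20.4] F [-7.83 -1.43  8.16] w 6.49050938398817e-05 q [-0.68  0.52  2.28  1.57  0.31 -0.71]
t 10.3 tcp [-111.9    0.5   20.4] F [-8.   -1.91  7.16] w 0.00041293408788254315 q [-0.68  0.52  2.28  1.57  0.31 -0.71]
```

Call:
{"fn": "move_arm", "kwargs": {"series": "0.8 0 -1.3 0 0 0;1.2 0 -1.0 0 0 0;1.6 0 -0.8 0 0 0;2.1 0 -0.5 0 0 0;2.5 0 -0.3 0 0 0;2.5 0 -0.3 0 0 0"}}

```text
time: 10.8
position: [0.4404, -0.1024, 0.1223]
tool_rot: [0.974, 0.042, 0.224, -0.01]
ft_force: [-2.4, 0.3, -1.4]
grip_width: 0.0007
grip_force: 1.1
```

```bash
python3 - <<'E'
from h import *
st()
for n in ['side','top','side']:
    c=robot.camera(n);st()
    for d in robot.tip_of(c,'roller_center')[:2]: print(n,round(d['p'],2),((np.array(d['xyz'])-O)@M*1e3).round(1))
E
```

```text
t 10.8 tcp [-107.7    0.4   21.8] F [-2.31  0.49 -1.53] w 0.000693869280443533 q [-0.68  0.52  2.28  1.54  0.31 -0.68]
t 10.85 tcp [-107.8    0.4   21.8] F [-2.02  0.36 -0.95] w 0.0005862764549065828 q [-0.68  0.52  2.28  1.54  0.31 -0.68]
side 0.67 [-18.8  -0.7   1.2]
side 0.5 [ 17.5 304.4 -48.6]
t 10.95 tcp [-107.8    0.4   21.9] F [-2.04 -0.34 -0.98] w 0.0002819031659523586 q [-0.68  0.52  2.28  1.54  0.31 -0.68]
top 0.82 [ 18.3 305.7 -45.1]
top 0.63 [-16.1   0.8  -2.9]
t 11.05 tcp [-107.8    0.4   21.9] F [-1.47  0.64 -0.41] w 0.00048455909331435724 q [-0.68  0.52  2.28  1.54  0.31 -0.68]
side 0.63 [ 16.6 304.6 -49.6]
```

Call:
{"fn": "move_arm", "kwargs": {"series": "0.9 0 .5 0 0 0;1.7 0 1 0 0 0;2.6 0 1.5 0 0 0;3.5 0 2 0 0 0;4.3 0 2.5 0 0 0;5.2 0 3 0 0 0;6.1 0 3.5 0 0 0;6.9 0 4 0 0 0"}}

```text
time: 11.77
position: [0.4483, -0.1018, 0.1218]
tool_rot: [0.974, 0.042, 0.224, -0.01]
ft_force: [-3.1, -0.2, 0.9]
grip_width: 0.0003
grip_force: 1.2
```

```bash
python3 - <<'E'
from h import *
st()
c=robot.camera('top');st()
for d in robot.tip_of(c,'roller_center')[:2]: print(round(d['p'],2),((np.array(d['xyz'])-O)@M*1e3).round(1))
c=robot.camera('side');st();im=c['img'][165:240,230:320,::-1];cv2.imwrite('pics/s4c.png',cv2.resize(im,None,fx=8,fy=8,interpolation=2))
E
```

```text
t 11.77 tcp [-99.7   0.4  21.9] F [-3.2   0.02  0.68] w 0.0003126033592583935 q [-0.66  0.52  2.26  1.51  0.3  -0.63]
t 11.82 tcp [-99.5   0.3  22. ] F [-2.71  0.31 -0.5 ] w 0.0005631541667087262 q [-0.66  0.52  2.26  1.51  0.3  -0.63]
0.75 [-10.1   0.8  -1.9]
0.73 [ 16.2 304.1 -52.6]
t 11.92 tcp [-99.6   0.4  22. ] F [-1.58  0.35 -0.77] w 0.00036562650322508885 q [-0.66  0.52  2.26  1.51  0.3  -0.63]
```

View pics/s4c.png

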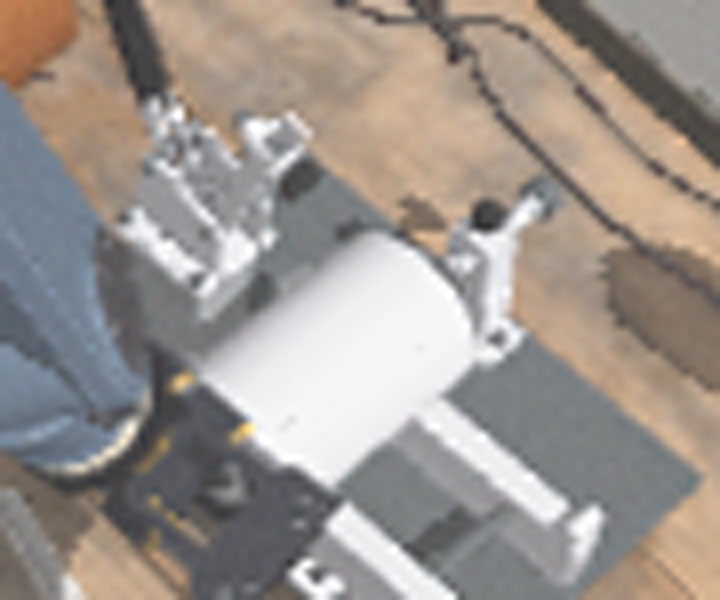

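Call:
{"fn": "move_arm", "kwargs": {"series": "0.4 0 .3 0 0 0;0.9 0 .5 0 0 0;1.3 0 .8 0 0 0;1.7 0 1 0 0 0;2.2 0 1.3 0 0 0;2.6 0 1.5 0 0 0;3 0 1.8 0 0 0;3.5 0 2 0 0 0"}}

```text
time: 12.58
position: [0.4523, -0.1015, 0.1216]
tool_rot: [0.974, 0.041, 0.224, -0.01]
ft_force: [-2.7, -0.1, -0.6]
grip_width: 0.0002
grip_force: 1.3
```

```bash
cat > f.py <<'E'
from h import *
L=[];st()
for i in range(4):
    c=robot.camera('top');s=robot.get_obs();L.append(s['ft_force']@M)
print('meanF',np.mean(L,0).round(2));st()
for d in robot.tip_of(c,'roller_center')[:2]: print(round(d['p'],2),((np.array(d['xyz'])-O)@M*1e3).round(1))
E
python3 f.py
```

```text
t 12.58 tcp [-95.8   0.4  21.9] F [-2.61  0.09 -0.78] w 0.00023121506064419003 q [-0.65  0.52  2.25  1.5   0.3  -0.61]
meanF [-2.54 -0.24 -0.53]
t 12.78 tcp [-95.7   0.4  22. ] F [-1.87 -0.27 -1.32] w 0.0003750515957304665 q [-0.65  0.52  2.25  1.5   0.3  -0.61]
0.61 [-4.8  1.4 -0.1]
0.56 [ 17.1 303.8 -49.8]
```

Call:
{"fn": "move_arm", "kwargs": {"series": "0.4 0 .3 0 0 0;0.9 0 .5 0 0 0;1.3 0 .8 0 0 0;1.7 0 1 0 0 0;2.2 0 1.3 0 0 0;2.6 0 1.5 0 0 0;3 0 1.8 0 0 0;3.5 0 2 0 0 0"}}

```text
time: 13.5
position: [0.4563, -0.1011, 0.1213]
tool_rot: [0.974, 0.042, 0.224, -0.01]
ft_force: [-2.4, -0.4, 0.9]
grip_width: 0.0004
grip_force: 1.4
```

```bash
python3 f.py
```

```text
t 13.5 tcp [-91.7   0.5  21.9] F [-2.43 -0.23  0.68] w 0.00042153870073838556 q [-0.65  0.53  2.24  1.48  0.3  -0.58]
meanF [-2.01 -0.17 -0.11]
t 13.7 tcp [-91.6   0.4  22. ] F [-1.89 -0.39 -0.2 ] w 0.000853675366564605 q [-0.65  0.53  2.24  1.48  0.3  -0.58]
0.84 [ 16.8 306.  -49.2]
0.61 [ 1.3 -0.9 -2.5]
```

Call:
{"fn": "move_arm", "kwargs": {"series": "0.4 0 .3 0 0 0;0.9 0 .5 0 0 0;1.3 0 .8 0 0 0;1.7 0 1 0 0 0;2.2 0 1.3 0 0 0;2.6 0 1.5 0 0 0;3 0 1.8 0 0 0;3.5 0 2 0 0 0"}}

```text
time: 14.42
position: [0.4603, -0.1008, 0.121]
tool_rot: [0.974, 0.042, 0.224, -0.01]
ft_force: [-3.0, -1.0, -0.4]
grip_width: 0.0005
grip_force: 1.4
```

```bash
python3 f.py
```

```text
t 14.42 tcp [-87.7   0.5  21.9] F [-3.06 -0.76 -0.66] w 0.0004618029330281923 q [-0.64  0.53  2.23  1.46  0.3  -0.56]
meanF [-2.56 -0.01  0.21]
t 14.62 tcp [-87.6   0.5  22. ] F [-2.96 -0.53  0.72] w 0.00044104788226120135 q [-0.64  0.53  2.23  1.46  0.3  -0.56]
0.75 [ 17.7 300.8 -49. ]
0.64 [ 2.6  0.9 -1.2]
```

Call:
{"fn": "move_arm", "kwargs": {"series": "0.4 0 .3 0 0 0;0.9 0 .5 0 0 0;1.3 0 .8 0 0 0;1.7 0 1 0 0 0;2.2 0 1.3 0 0 0;2.6 0 1.5 0 0 0;3 0 1.8 0 0 0;3.5 0 2 0 0 0"}}

```text
time: 15.33
position: [0.4635, -0.1004, 0.1205]
tool_rot: [0.974, 0.041, 0.223, -0.01]
ft_force: [-6.7, -0.5, 1.5]
grip_width: 0.0004
grip_force: 3.4
```

```bash
python3 f.py; python3 - <<'E'
from h import *
c=robot.camera('side');im=c['img'][120:260,180:340,::-1];cv2.imwrite('pics/s5c.png',cv2.resize(im,None,fx=4.5,fy=4.2,interpolation=2))
E
```

```text
t 15.33 tcp [-84.5   0.6  21.7] F [-6.83  0.05  1.01] w 0.0003829939615149855 q [-0.63  0.53  2.22  1.44  0.29 -0.53]
meanF [-5.99 -0.25  0.5 ]
t 15.53 tcp [-84.5   0.7  21.7] F [-5.83 -0.61  0.56] w 0.0005048732505043042 q [-0.63  0.53  2.22  1.44  0.29 -0.53]
0.89 [ 6.7 -0.5 -3.4]
0.86 [ 18.  305.1 -51.1]
```

View pics/s5c.png

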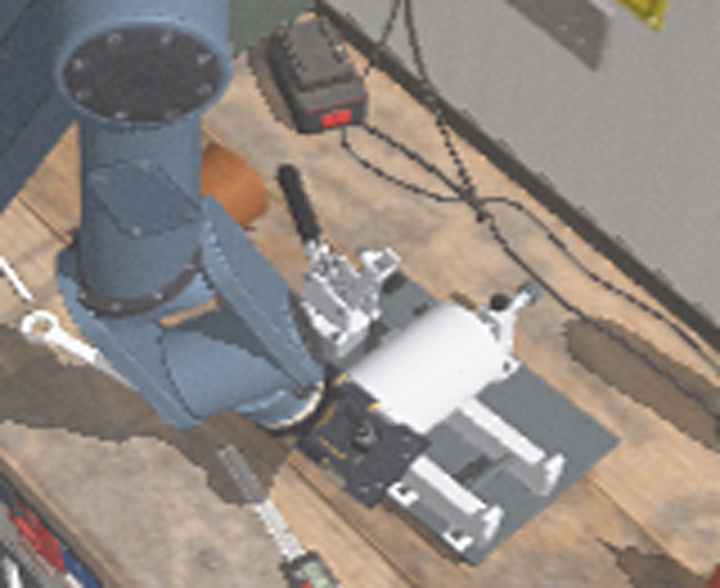

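Call:
{"fn": "move_arm", "kwargs": {"series": "0.2 0 .1 0 0 0;0.4 0 .2 0 0 0;0.6 0 .3 0 0 0;0.8 0 .5 0 0 0;0.8 0 .5 0 0 0;0.8 0 .5 0 0 0"}}

```text
time: 16.13
position: [0.4637, -0.1002, 0.1203]
tool_rot: [0.974, 0.041, 0.223, -0.009]
ft_force: [-8.4, -1.3, 2.6]
grip_width: 0.0007
grip_force: 4.0
```

```bash
python3 f.py
```

```text
t 16.13 tcp [-84.2   0.8  21.5] F [-8.61 -0.67  1.96] w 0.0006504765169037095 q [-0.63  0.53  2.22  1.44  0.29 -0.53]
meanF [-7.87 -1.05  1.36]
t 16.33 tcp [-84.2   0.7  21.5] F [-8.47 -1.01  2.12] w 0.0003418712360880133 q [-0.63  0.53  2.22  1.44  0.29 -0.53]
0.85 [ 9.  -0.5 -0.7]
0.73 [ 18.2 303.  -48. ]
```

The push now meets the stop: about 8 N in total, of which about 5 N is on the tip. Backing off.

Call:
{"fn": "move_arm", "kwargs": {"series": "-0.9 0 -.5 0 0 0;-2 0 -1.2 0 0 0;-6 0 -3.5 0 0 0;-15 0 -8.7 0 0 0;-30 0 -17.3 0 0 0;-39 0 -22.5 0 0 0;-39 0 -22.5 0 0 0"}}

```text
time: 16.97
position: [0.4199, -0.1042, 0.1241]
tool_rot: [0.974, 0.041, 0.224, -0.01]
ft_force: [0.0, -0.0, 0.5]
grip_width: 0.0008
grip_force: 0.0
```

```bash
python3 f.py; python3 - <<'E'
from h import *
go((-125,0,190),tool('B',30));go((0,110,250),tool('A'));go((0,110,250),tool('B'))
E
```

```text
t 16.97 tcp [-128.3    0.2   22.2] F [ 0.01 -0.04  0.48] w 0.0008289040268259798 q [-0.73  0.51  2.32  1.62  0.32 -0.81]
meanF [-0.19 -0.01 -0.02]
t 17.17 tcp [-126.4   -0.6   22.4] F [-0.37 -0.41  0.  ] w 0.0006380090494890369 q [-0.72  0.51  2.32  1.62  0.32 -0.8 ]
0.84 [7.5 0.  0.2]
0.74 [ 19.2 307.6 -49.7]
shift [  85.3   -0.2 -144.4] rot [-0.1 -0.   0.4] rows 4.0
shift [ 224.3 -109.3 -133.5] rot [ 23.5 -23.6 -87.3] rows 6.8
shift [ 224.3 -109.3 -133.5] rot [ -0.  -30.    0.4] rows 6.8
```

Roller at x≈7.5 by the last look, and the tool is free of it. Now up and over to the clamp handle.

Call:
{"fn": "move_arm", "kwargs": {"series": "18 0 -30 0 0 0;36 0 -60 0 0 0;54 0 -90 0 0 0;72 0 -120 0 0 0;95 0 -160 0 0 0;110 -10 -165 3 -3 -8;120 -20 -165 5 -5 -14;130 -30 -165 7 -7 -22"}}

```text
time: 17.88
position: [0.4589, -0.0749, 0.3221]
tool_rot: [0.964, 0.203, 0.171, -0.021]
ft_force: [3.0, -0.1, -0.0]
grip_width: 0.0007
grip_force: 0.0
```

```bash
python3 - <<'E'
from h import *
st();go((0,115,230),tool('A'))
E
```

```text
t 17.88 tcp [-101.1   26.3  222.6] F [ 2.95 -0.34  0.18] w 0.0006809707454236995 q [-0.57  0.1   1.91  0.34  0.94  0.41]
shift [117.9 -50.9  40.4] rot [ 17.1 -18.6 -69.5] rows 3.2
```

Call:
{"fn": "move_arm", "kwargs": {"series": "15 -6 5 2 -2 -7;30 -13 10 4 -4 -14;45 -20 15 6 -6 -21;60 -26 20 8 -8 -28;75 -32 26 9 -10 -35;90 -38 31 11 -12 -42;105 -45 36 12 -13 -49;118 -51 40 14 -15 -56"}}

```text
time: 18.55
position: [0.5543, 0.0234, 0.3212]
tool_rot: [0.772, 0.635, 0.022, -0.026]
ft_force: [0.2, 0.6, -0.9]
grip_width: 0.0005
grip_force: 0.0
```

```bash
python3 - <<'E'
from h import *
st();go((0,115,210),tool('A'))
for n in ['top','side']:
    c=robot.camera(n)
    for t in ['handle_grip','handle_pin','roller_center']:
        for d in robot.tip_of(c,t)[:2]: print(n,t,round(d['p'],2),((np.array(d['xyz'])-O)@M*1e3).round(1))
E
```

```text
t 18.55 tcp [  1.6 116.9 228.9] F [ 0.26  0.58 -0.84] w 0.0004948619261494827 q [-0.19  0.35  1.52  0.07  1.29 -0.02]
shift [-3.9 -2.  18.5] rot [  3.8  -4.5 -15.5] rows 0.5
top handle_pin 0.75 [  2.2 113.5  77.1]
top roller_center 0.87 [ 16.7 306.  -48.7]
top roller_center 0.68 [ 7.1  1.3 -0.4]
side handle_grip 0.69 [ -2.5 150.7 144.1]
side handle_pin 0.9 [ -1.6 115.2  69.2]
side roller_center 0.77 [ 2.6 -1.  -1.8]
side roller_center 0.77 [ 20.7 305.4 -49.5]
```

Call:
{"fn": "move_arm", "kwargs": {"series": "-4 -2 0 3.8 -4.5 -15.5;-4 -2 0 3.8 -4.5 -15.5;-4 -2 18 3.8 -4.5 -15.5;-4 -2 30 3.8 -4.5 -15.5;-4 -2 40 3.8 -4.5 -15.5;-4 -2 40 3.8 -4.5 -15.5"}}

```text
time: 19.45
position: [0.5492, 0.021, 0.2791]
tool_rot: [0.681, 0.731, -0.026, -0.026]
ft_force: [-0.6, -0.2, -0.5]
grip_width: 0.0004
grip_force: 0.0
```

```bash
python3 - <<'E'
from h import *
st();c=robot.camera('side');im=c['img'][110:260,180:340,::-1];cv2.imwrite('pics/s6c.png',cv2.resize(im,None,fx=4.5,fy=4,interpolation=2))
go((0,136,173),tool('A'))
E
```

```text
t 19.45 tcp [ -0.7 114.9 186.5] F [-0.62 -0.16 -0.54] w 0.00037546110773384577 q [-0.16  0.42  1.53 -0.02  1.27 -0.22]
shift [21.2 -0.  14.7] rot [-0.1 -0.1 -0.4] rows 0.6
```

View pics/s6c.png

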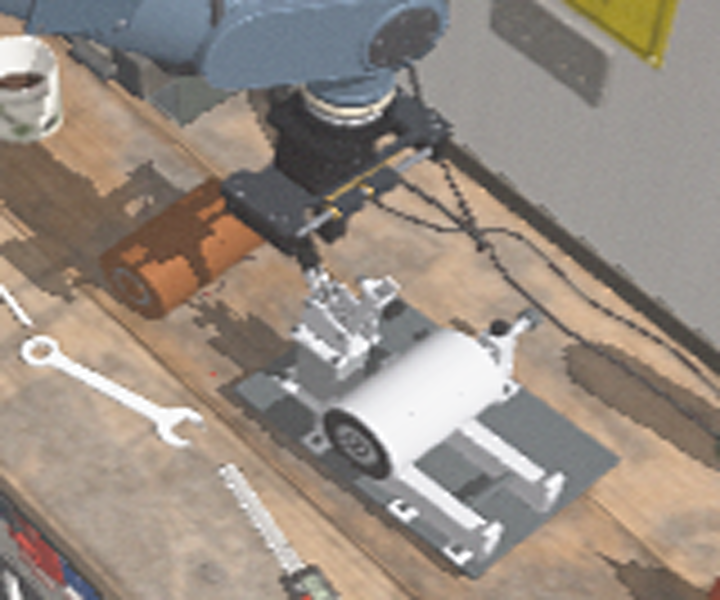

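The crop shows the roller seated against the stop rod and the fingertips just over the clamp handle at (310,250). Pressing along the arc.

Call:
{"fn": "move_arm", "kwargs": {"series": "13 0 11.5 0 0 0;21 0 13.5 0 0 0;28 0 17.5 0 0 0;34 0 21.5 0 0 0;41 0 26 0 0 0;47 0 30.5 0 0 0;55 0 39.5 0 0 0;63 0 50.5 0 0 0"}}

```text
time: 20.17
position: [0.5432, 0.0847, 0.2306]
tool_rot: [0.681, 0.732, -0.024, -0.023]
ft_force: [-1.0, -1.5, 0.4]
grip_width: 0.0006
grip_force: 0.6
```

```bash
python3 - <<'E'
from h import *
st()
for n in ['side','top']:
    c=robot.camera(n)
    for t in ['handle_grip','roller_center']:
        for d in robot.tip_of(c,t)[:2]: print(n,t,round(d['p'],2),((np.array(d['xyz'])-O)@M*1e3).round(1))
st();go((0,186,114),tool('A'))
E
```

```text
t 20.17 tcp [  1.6 178.9 138.1] F [-1.13 -1.45  0.28] w 0.0005967824689079787 q [-0.04  0.47  1.59 -0.01  1.15 -0.11]
side handle_grip 0.62 [ -2.2 185.9 104.1]
side roller_center 0.82 [ 7.8  0.2 -0.3]
side roller_center 0.57 [ 17.4 303.7 -49.1]
top roller_center 0.89 [ 5.  -1.6  0.6]
top roller_center 0.73 [ 16.7 304.5 -47.3]
t 20.47 tcp [  1.7 178.1 138.3] F [ 0.46 -0.24  0.42] w 0.00042263710608517814 q [-0.05  0.47  1.59 -0.01  1.15 -0.12]
shift [ 7.8 -1.8 24.3] rot [ 0.1 -0.1 -0.4] rows 0.6
```

Call:
{"fn": "move_arm", "kwargs": {"series": "2.5 -1 6 0 0 0;5 -2 12 0 0 0;6.5 -2 17 0 0 0;7.5 -2 21 0 0 0;8 -2 24 0 0 0;8 -2 26 0 0 0;8 -2 28 0 0 0"}}

```text
time: 21.05
position: [0.5385, 0.0918, 0.2052]
tool_rot: [0.681, 0.732, -0.025, -0.024]
ft_force: [-3.9, 0.0, 28.6]
grip_width: 0.0002
grip_force: 13.9
```

```bash
cat > g.py <<'E'
from h import *
st()
for n in ['side','top']:
    c=robot.camera(n)
    for t in ['handle_grip','roller_center']:
        for d in robot.tip_of(c,t)[:1]:
            v=((np.array(d['xyz'])-O)@M*1e3);print(n,t,round(d['p'],2),v.round(1),'ang',round(float(np.arctan2(v[2]-72,v[1]-112.5)),2))
st()
E
python3 g.py
```

```text
t 21.05 tcp [ -0.7 186.3 112.5] F [-5.85  0.34 28.27] w 0.00017281013811532183 q [-0.03  0.5   1.62 -0.01  1.09 -0.1 ]
side handle_grip 0.59 [ -2.2 190.2  79.5] ang 0.1
side roller_center 0.91 [ 18.1 301.1 -48.8] ang -0.57
top roller_center 0.9 [ 4.4 -1.6 -1.3] ang -2.57
t 21.35 tcp [ -0.8 186.4 112.8] F [-3.19  0.72 17.14] w 0.00032115902663245536 q [-0.03  0.5   1.63 -0.01  1.09 -0.1 ]
```

Call:
{"fn": "move_arm", "kwargs": {"series": "0 0 -4 0 0 0;-2 0 -20 0 0 0;-2 0 -60 0 0 0;-2 0 -100 0 0 0;-2 0 -100 0 0 0;-2 0 -100 0 0 0"}}

```text
time: 21.85
position: [0.5463, 0.09, 0.3046]
tool_rot: [0.681, 0.732, -0.024, -0.022]
ft_force: [-0.4, 0.6, -0.4]
grip_width: 0.0004
grip_force: 0.0
```

```bash
python3 g.py; python3 - <<'E'
from h import *
c=robot.camera('side');im=c['img'][110:260,180:340,::-1];cv2.imwrite('pics/s7c.png',cv2.resize(im,None,fx=4.5,fy=4,interpolation=2))
E
```

```text
t 21.85 tcp [  0.  183.9 212.1] F [-0.32  0.62 -0.41] w 0.00042301883675630785 q [-0.04  0.39  1.5  -0.01  1.32 -0.11]
side handle_grip 0.57 [ -1.1 191.5  80.9] ang 0.11
side roller_center 0.87 [ 5.8  1.2 -1.6] ang -2.56
top roller_center 0.81 [ 18.1 305.2 -50.8] ang -0.57
t 22.15 tcp [ -1.6 184.2 208.3] F [0.13 0.16 0.88] w 0.0002720057942111482 q [-0.04  0.4   1.5  -0.01  1.32 -0.11]
```

View pics/s7c.png

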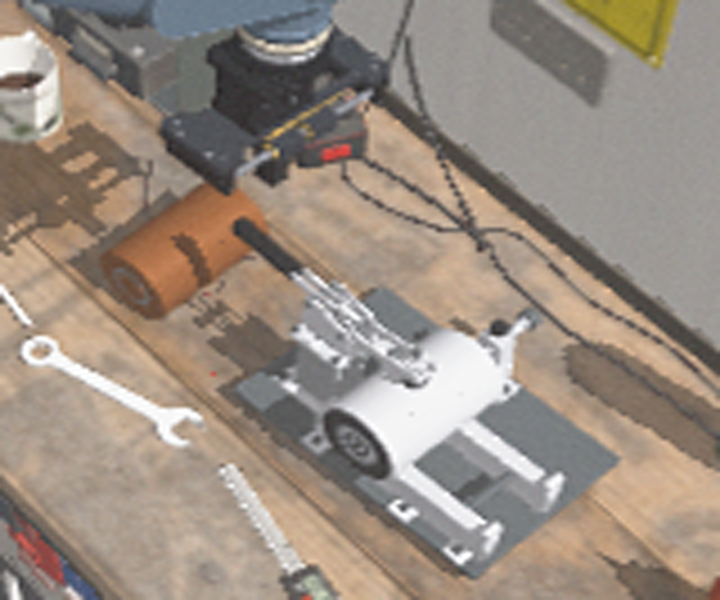

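The handle is down at crop (265,245) and stays there. The clamp arm bears on the roller at (425,370), and the roller is seated in the vee. Handing in.

```bash
python3 -c "
from rig import robot
print(robot.hand_in())"
```

```text
the job is handed in; nothing more can be done
None
```

I rolled the roller into the vee, slid it onto the end stop (about 5 N by estimate) and pressed the clamp down until it stayed locked on the roller; the job is handed in, and the hand-in call returned no verdict.

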